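# Reset the purge-gas valve at the soldering bench

## Task

Set the purge-gas valve on the soldering bench: take its wheel by the upright crank handle, close it fully (clockwise seen from above) until it is up against its stop, then back it off by exactly two full turns. Finish there, still gripping the crank handle between the fingers and keeping the wheel still; do not let go. Leave the other things on the bench where they are.

Things in the scene. Friction and masses are not known exactly. Their poses are not given: they have to be found in the camera images.
- valve_base: Fixed valve: a brass valve body (64 mm across) with short steel pipe stubs, on an aluminium foot plate 200 x 110 x 8 mm (long side along its x, the pipe direction) bolted to the bench. Origin: centre of the underside of the plate, on the bench, straight below the wheel's axis; z up. Everything on it except the wheel and handle stays below 102 mm. A small dial gauge lies face up on its +x, +y quarter.
- wheel_hub (a point): Centre of the horizontal handwheel, 100 mm above the bench, on the vertical spindle axis. The wheel is dark steel, three spokes, rim circle of radius 52 mm made of 14 mm thick round bar (rim top 107 mm above the bench, hub no higher than 112 mm). It neither rises nor sinks as it turns. The point does not turn with the wheel.
- valve_wheel (a joint): Turn of the handwheel in rad. 0 is fully closed, against a hard stop; it grows counterclockwise seen from above (opening), 6.283 per turn, to 31.4 at the open stop. At value q the crank handle lies in direction q from valve_base's own +x axis (counterclockwise seen from above). The wheel starts partly open, between 0.35 and 1.3 turns. It turns with a steady friction of about 0.07 N m (about 1.5 N pushed sideways at the handle) and stays where it is left.
- crank_handle: Upright black cylindrical crank handle on the wheel's rim, 18 mm in diameter, 50 mm long, its axis vertical and 52 mm from the spindle axis. It revolves freely on its own pin, so it can be gripped firmly and led round the circle without turning the gripper. Origin: centre of its lower end, 109.5 mm above the bench; its top is 159.5 mm above the bench.
- crank_grip (a point): Good height to grip the crank handle: on its axis, 140 mm above the bench, 33 mm above the top of the wheel's rim, 19.5 mm below the handle's top.
- solder_reel: Bystander: reel of solder standing on its flange, 64 mm in diameter, 40 mm high; origin at the centre of its underside. Loose.
- board_panel: Bystander: flat circuit-board panel 70 x 100 mm with four metal cans, 13 mm high; origin at the centre of its underside. Loose.
- flux_jar: Bystander: small closed jar 48 mm in diameter, 50 mm high; origin at the centre of its underside. Loose.
- screwdriver: Bystander: screwdriver 170 mm long lying on the bench, handle 26 mm thick; origin at mid length, on the bench. Loose.
Not all that is in view belongs to the job. Of the things like the valve_base, leave any that is green; of the rest the smaller one is meant.

How it is judged:
By the outcome, as a careful person would: the job done as asked, in the order asked, and still so for the second after the job is handed in, while the arm keeps its last pose, push and grip.
It also fails if it takes over 70 s, if anything falls off the work surface, if the arm or the gripper's body presses on something with over 40 N, if the wrist force passes 120 N, or if a joint passes its speed limit or range.

## Robot

A 6-joint arm with a two-finger parallel gripper is mounted at the origin on the work surface. World frame = base frame: x ahead of the robot, y to its left, z up, the work surface at z = 0. Lengths are in mm, angles in rad, forces in N, time in s.
With the tool pointing down it reaches from about 275 to 825 mm from the base axis. Payload 4.9 kg.
Tool frame: the origin (TCP) lies at the very end of the fingers, on their centre line; the grasp point (between the pads) lies 19 mm behind it; z points along the fingers, y is the line along which they close (so a half turn about z gives the same grasp; the last joint's range is limited). The gripper opens to 85 mm and grips with 20 to 120 N. Pads are 22 mm wide; open, the fingers measure 114 mm over their backs; the gripper's body (76 mm by 85 mm) begins 54 mm behind the grasp point. The pads swing forward as they close: fully open they stand 13 mm farther back than shut.
Start: joints at [-1.314, 0.326, -0.193, 1.052, 0, 1.437], TCP at [209.524, -508.545, 231.281] pointing down, gripper open.
Joint ranges: [-2.65, 2.65], [-0.97, 1.79], [-1.3, 1.35], [-1.93, 2.1], [-1.47, 1.37], [-3.14, 3.14]. Speed limits (rad/s): [2.57, 2.57, 3.14, 3.14, 3.14, 3.14].

## Interface

Orientations are given as [roll, pitch, yaw] about the fixed x, y, z axes, in that order (R = Rz(yaw) Ry(pitch) Rx(roll)).
In Python, from bench import bot, solve_ik, imaging gives the robot as it stands. Calls block until the motion is done:
- bot.move_ptp(position, orientation): joint-space move of the TCP to a pose.
- bot.movel(position, rot=None, max_speed=150, threshold=None): straight line of the TCP; rot=None keeps the orientation; max_speed is the mean speed in mm/s. With threshold (N) it stops when the force on the tool has changed by that much, and returns True; else False.
- bot.move_j(angles): joint-space move.
- bot.grip(opening, effort=None): opening from 0.0 (shut) to 1.0 (fully open); effort is the grip in N (None keeps the last); returns when the fingers have stopped.
- bot.dwell(seconds).
- solve_ik(position, orientation): joint angles nearest the present ones, or None.
- bot.get_state(): the state.
- imaging.capture(name): name is "scene" or "top"; returns the picture (384x512x3 uint8, blue, green, red); there is no depth.
- imaging.camera_model(name): a dict with "K" (3x3 intrinsics, pixels), "position" and "rotation" of the camera in the world. Camera axes: x right, y up, looking along -z (the intrinsics and any distortion apply to the point x, -y, -z); pixel columns grow to the right and rows downward; lengths in mm; the calibration is good to about 2 mm. A picture is of the moment at which its call begins. camera_model takes no time and is no camera call.
A pose or a line that the arm cannot do raises bot.IKError and nothing moves.
- bot.sign_off(): hands the job in; it is judged then, once.
The state is a dict: "t": time; "qpos": joint angles; "joint_velocities": joint speeds; "effort": joint torques, N m; "tcp_pos": TCP position; "orientation": TCP orientation; "contact_force": force on the tool from outside, world axes, zero at the start; "wrist_torque": the same for the moment, N m; "opening": opening from 0.0 (shut) to 1.0 (fully open); "gripper_force": force on a finger pad.
Only numpy, scipy, OpenCV 4.12 (cv2) and the standard library are available. Lean on these libraries where they do the work, as an engineer would, in place of code of your own. Each camera call takes 0.05 s, during which the arm holds its last target. There are 200 camera calls.

## Working session

There is one attempt and no reset: what is moved stays moved. The work goes in short steps, each a Python script; the robot and the scene stay as the last script left them, time stands still between calls to the robot, and variables do not carry over. Pictures are saved under pics/ and viewed, at most 10 in all, crops included, and the job is handed in when it is done.

```bash
ls; mkdir -p pics; python3 - <<'E'
from bench import bot,imaging
import cv2
for n in("scene","top"):
    cv2.imwrite(f"pics/{n}0.png",imaging.capture(n)); print(n,imaging.camera_model(n))
print(bot.get_state())
E
```

```text
pics
scene {'K': array([[426.80835586,   0.        , 248.72730662],
       [  0.        , 426.80835586, 194.73444882],
       [  0.        ,   0.        ,   1.        ]]), 'position': array([1134.37545185,  404.82493005, 1103.44048252]), 'rotation': array([6.09983643e-01, 1.56554598e-03, 2.16059051e+00])}
top {'K': array([[443.93063805,   0.        , 251.85664164],
       [  0.        , 443.93063805, 193.36715121],
       [  0.        ,   0.        ,   1.        ]]), 'position': array([ 335.93465781,   46.28365589, 1238.14246888]), 'rotation': array([ 0.20213109,  0.0037645 , -1.58579905])}
{'t': 0.1, 'qpos': array([-1.31420657e+00,  3.26865610e-01, -1.93504097e-01,  1.05201051e+00,
        2.30612525e-05,  1.43658830e+00]), 'joint_velocities': array([-3.26293679e-04, -2.53999489e-03,  1.95513553e-03, -1.46183158e-03,
        6.82213765e-04, -2.56586044e-05]), 'effort': array([ 3.39151584e-04, -4.44239545e+01,  2.63037407e+01,  7.86289747e-03,
       -1.15282260e-04,  2.02962180e-07]), 'tcp_pos': array([ 209.38537441, -508.00525337,  230.5747358 ]), 'orientation': array([-3.14002609e+00, -2.34786857e-04,  3.90797583e-01]), 'contact_force': array([-0.08943841,  0.46192566, -0.00806267]), 'wrist_torque': array([-0.01460624,  0.03499605, -0.04064887]), 'gripper_force': 0.0, 'opening': 0.9994333077691196}
```

View pics/scene0.png

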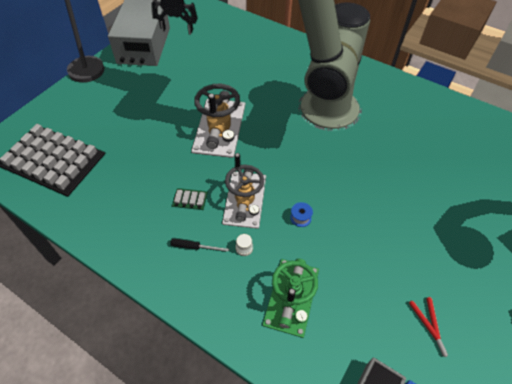

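View pics/top0.png

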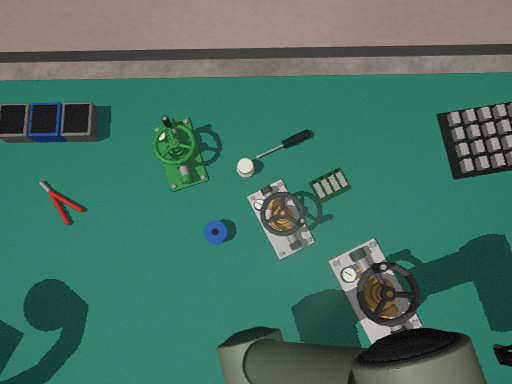

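Candidates: green valve (top 175,150; scene 293,290) is excluded. The small grey-plate valve (top 281,215; scene 244,190) and the larger grey-plate valve (top 385,295; scene 218,115) remain, so I choose the small one at 281,215. I'll check it in a close crop.

```bash
cat > h.py <<'E'
import numpy as np
from bench import bot,imaging,solve_ik
from scipy.spatial.transform import Rotation
def cam(n):
    m=imaging.camera_model(n); return m["K"],m["position"],Rotation.from_euler("xyz",m["rotation"]).as_matrix()
def proj(n,P):
    K,p,R=cam(n); c=(np.atleast_2d(P)-p)@R*[1,-1,-1]; u=c@K.T; return u[:,:2]/u[:,2:]
def ray(n,uv,z):
    K,p,R=cam(n); d=R@(np.linalg.inv(K)@[*uv,1]*[1,-1,-1]); return p+d*(z-p[2])/d[2]
E
python3 - <<'E'
import cv2,numpy as np
from h import *
print(proj("scene",[[0,0,0]]),proj("top",[[0,0,0],[400,0,0]]), ray("top",(281,213),100),ray("scene",(244,181),100),imaging.camera_model("top").keys())
a=cv2.imread("pics/top0.png")[165:275,230:350];b=cv2.imread("pics/scene0.png")[145:235,200:290]
a=cv2.resize(a,(436,400),interpolation=2);b=cv2.resize(b,(364,400)[:2] if 0 else (360,400),interpolation=2)
cv2.imwrite("pics/crop.png",np.hstack([a,b]))
E
```

```text
[[329.09803962 106.44146737]] [[273.55192326 416.95345211]
 [269.95706588 260.40305707]] [516.06281543 -27.70965263 100.        ] [519.27056289 -25.4206429  100.        ] dict_keys(['K', 'position', 'rotation'])
```

View pics/crop.png

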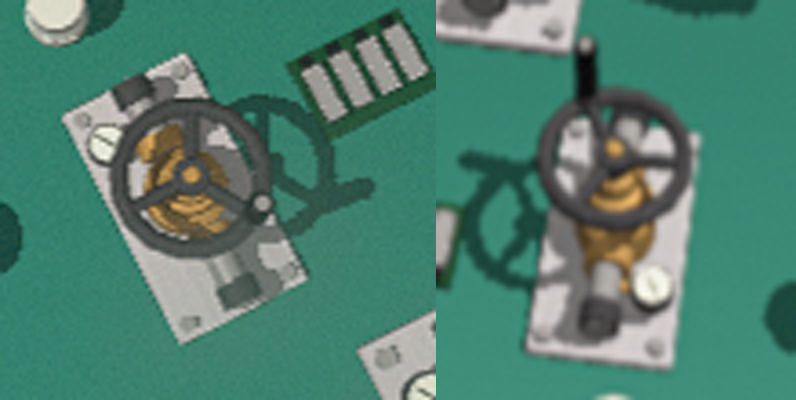

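The crop shows three spokes, a brass body and a grey plate, so this is the smaller non-green valve. The handle top is at top (301.6,220.8) and scene (237.8,155.4). The gauge is at the upper-left end, which puts plate +x up-left in the top view.

```bash
cat >> h.py <<'E'
import cv2
from scipy.optimize import least_squares
def rimfit(n,im,c0):
    "outer rim edge: first non-dark pixel outward of rim, on plane z=100 (edge of torus ~ radius 59)"
    hsv=cv2.cvtColor(im,cv2.COLOR_BGR2HSV); dark=(hsv[...,1]<75)&(hsv[...,2]<115)
    P=[]
    for a in np.arange(0,2*np.pi,.05):
        rr=np.arange(44,72,.5); q=c0+np.c_[rr*np.cos(a),rr*np.sin(a),0*rr+0]
        uv=proj(n,q); v=cv2.remap(dark.astype(np.float32),uv[:,:1].astype(np.float32),uv[:,1:].astype(np.float32),1)[:,0]>.5
        if v.any() and not v[-1]:
            i=np.where(v)[0]; P.append((q[i[0]]+q[i[-1]])[:2]/2) if np.ptp(rr[i])<22 else 0
    P=np.array(P); s=least_squares(lambda x:np.hypot(*(P-x[:2]).T)-x[2],[*c0[:2],52],loss="soft_l1",f_scale=1.5)
    return s.x,len(P)
def tri(uvt,uvs):
    A=np.zeros((3,3));b=np.zeros(3);L=[]
    for n,uv in(("top",uvt),("scene",uvs)):
        p=cam(n)[1];d=ray(n,uv,0)-p;d/=np.linalg.norm(d);M=np.eye(3)-np.outer(d,d);A+=M;b+=M@p;L.append((p,M))
    X=np.linalg.solve(A,b); return X,[np.linalg.norm(M@(X-p)) for p,M in L]
E
python3 - <<'E'
from h import *
t=cv2.imread("pics/top0.png");s=cv2.imread("pics/scene0.png")
c=np.array([517,-26.5,100])
print(rimfit("top",t,c),rimfit("scene",s,c))
print(tri((301.6,220.8),(237.8,155.4)),ray("top",(301.6,220.8),159.5),ray("scene",(237.8,155.4),159.5))
hsv=cv2.cvtColor(t,cv2.COLOR_BGR2HSV)
m=((hsv[...,1]<60)&(hsv[...,2]>95)).astype(np.uint8);m[:,:]*=1
# plate + everything non-green around the valve
g=((hsv[...,1]<110)).astype(np.uint8)
for q in(g,):
    for k in cv2.findContours(q,0,1)[0]:
        if cv2.contourArea(k)>1500 and cv2.pointPolygonTest(k,(281.,215.),False)>=0:
            print(cv2.minAreaRect(k))
cor=np.array([(62,117),(190,55),(308,275),(182,345)])/[3.633,3.636]+[230,165]
W=np.array([ray("top",x,8) for x in cor]);print(W,W.mean(0))
d=W[0]-W[3]+W[1]-W[2];print("yaw",np.arctan2(d[1],d[0]))
for n,uv in [("reel",(215,232)),("jar",(246,167)),("board",(330,183))]:print(n,ray("top",uv,30))
E
```

```text
(array([515.84078597, -29.00063211,  51.32270713]), 97) (array([516.1130316 , -26.83882862,  51.05978301]), 115)
(array([486.21298821, -71.99166246, 153.62068892]), [np.float64(2.6071410099820533), np.float64(2.607141009982104)]) [486.54772662 -73.71185449 159.5       ] [489.41376328 -66.52161357 159.5       ]
((286.2764892578125, 215.41624450683594), (72.75177764892578, 53.978271484375), 62.52556610107422)
[[ 577.29957509   60.82361042    8.        ]
 [ 625.15581485  -40.04977231    8.        ]
 [ 451.84957403 -124.93421966    8.        ]
 [ 400.57173346  -27.54561897    8.        ]] [513.71917436 -32.92650013   8.        ]
yaw 0.4596093385428319
reel [477.49198009 149.34728863  30.        ]
jar [659.50887431  62.45067974  30.        ]
board [ 609.63955995 -171.28193507   30.        ]
```

```bash
python3 - <<'E'
from h import *
O=[np.pi,0,0.98]; H=np.array([488,-70.1])
p=bot.get_state()["tcp_pos"]
bot.movel([p[0],p[1],360]); 
bot.move_ptp([*H,300],O); bot.movel([*H,185])
s=bot.get_state();print(s["t"],s["tcp_pos"],s["qpos"],s["contact_force"])
a=imaging.capture("top");b=imaging.capture("scene")
cv2.imwrite("pics/hov.png",np.hstack([cv2.resize(a[150:270,230:350],(400,400)),cv2.resize(b[90:210,190:310],(400,400))]))
E
```

```text
3.9167 [488.58083007 -70.49243211 185.7323639 ] [-2.92933351e-01  2.59769785e-01 -4.09326012e-01  9.00459293e-01
 -1.98093571e-05  1.86902960e+00] [-0.01374285 -0.58576152 -0.16044193]
```

View pics/hov.png

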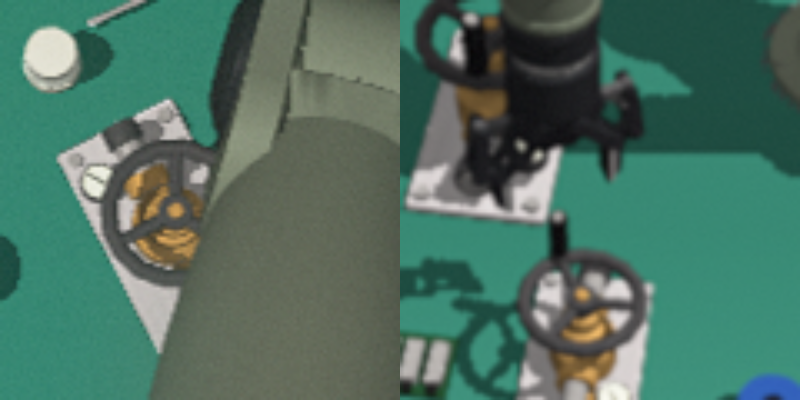

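The open fingertips at crop (505,200) and (613,175) straddle the handle top at (559,215), so they are lined up. Next I descend and grip.

```bash
python3 - <<'E'
from h import *
def show(l):
    s=bot.get_state();print(l,round(s["t"],2),s["tcp_pos"].round(2),s["contact_force"].round(2),s["opening"],s["gripper_force"])
print(bot.movel([488,-70.1,121],max_speed=60,threshold=8)); show("down")
bot.grip(0.0,40); show("grip")
b=imaging.capture("scene");cv2.imwrite("pics/g.png",cv2.resize(b[90:210,190:310],(500,500)))
E
```

```text
False
down 5.23 [488.33 -70.19 121.37] [-0.32  0.3   0.28] 0.9965326672801085 0.0
grip 5.86 [488.08 -70.12 121.19] [-0.69  0.46  1.37] 0.20241626598493032 38.96894931793213
```

View pics/g.png

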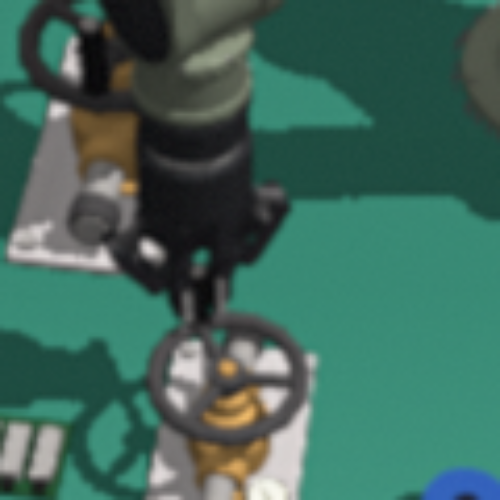

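Gripped: opening 0.20 is about 17 mm, and the fingers are around the handle at (205,300). Next is a first clockwise arc, logging forces to refine the centre.

```bash
python3 - <<'E'
from h import *
c=np.array([516.7,-27.2]);p=bot.get_state()["tcp_pos"];a0=np.arctan2(*(p[:2]-c)[::-1])
D=[]
for i in range(1,9):
    a=a0-.2*i; t=c+52*np.array([np.cos(a),np.sin(a)])
    hit=bot.movel([*t,121],max_speed=45,threshold=25)
    s=bot.get_state();f=s["contact_force"];q=s["tcp_pos"]; u=np.array([np.cos(a),np.sin(a)])
    D.append(q[:2]);print(round(s["t"],2),round(a,3),hit,(q[:2]-t).round(2),q[2].round(1),"Fr,Ft,Fz",(f[:2]@u).round(1),(f[:2]@[-u[1],u[0]]).round(1),f[2].round(1))
    if hit: break
E
```

```text
6.28 -2.359 False [-0.55  0.66] 121.2 Fr,Ft,Fz 0.6 -2.1 3.3
6.67 -2.559 False [-0.76  0.73] 121.1 Fr,Ft,Fz 1.1 -0.9 5.9
7.05 -2.759 False [-0.99  1.22] 121.1 Fr,Ft,Fz 1.6 -1.5 6.7
7.43 -2.959 False [-1.04  1.45] 121.1 Fr,Ft,Fz 1.9 -1.4 7.6
7.82 -3.159 False [-0.97  1.57] 121.1 Fr,Ft,Fz 2.1 -1.0 7.2
8.2 -3.359 False [-0.88  1.67] 121.1 Fr,Ft,Fz 2.0 -1.0 6.9
8.58 -3.559 False [-0.72  1.74] 121.2 Fr,Ft,Fz 2.8 -1.4 6.6
8.97 -3.759 False [-0.55  1.8 ] 121.1 Fr,Ft,Fz 2.1 -0.4 6.1
```

```bash
cat >> h.py <<'E'
C=np.array([516.7,-27.2])
def arc(a,speed=45,thr=None,C=C,wait=0,v=True):
    u=np.array([np.cos(a),np.sin(a)]);t=C+52*u
    hit=bot.movel([*t,121],max_speed=speed,threshold=thr)
    if wait: bot.dwell(wait)
    s=bot.get_state();f=s["contact_force"];q=s["tcp_pos"];Ft=f[:2]@[-u[1],u[0]];d=q[:2]-C
    if v: print(round(s["t"],2),"cmd",round(a,3),"act",round(np.arctan2(d[1],d[0]),4),"r",np.hypot(*d).round(2),hit,"q",q.round(2),"Fr,Ft,Fz",(f[:2]@u).round(1),Ft.round(1),f[2].round(1),"g",round(s["gripper_force"],1))
    return hit,Ft,q
E
python3 - <<'E'
from h import *
p=bot.get_state()["tcp_pos"]
bot.dwell(.3);s=bot.get_state();print(s["tcp_pos"],s["contact_force"])
a=-3.759;n=0
while a>-6.9:
    st=.2 if a>-5.2 else .08
    a-=st
    hit,Ft,q=arc(a,45 if st>.1 else 30,thr=12)
    if hit or abs(Ft)>8: break
bot.dwell(.4);arc.__call__;s=bot.get_state();print(s["tcp_pos"],s["contact_force"],s["wrist_torque"])
E
```

```text
[473.77209365   4.64614938 121.16520193] [-0.47327454  1.64881994  6.01455347]
9.65 cmd -3.959 act 2.3057 r 53.51 False q [480.82  12.5  121.18] Fr,Ft,Fz 1.7 -1.4 5.2 g 39.8
10.03 cmd -4.159 act 2.1097 r 53.46 False q [489.27  18.69 121.17] Fr,Ft,Fz 2.1 -1.7 4.3 g 39.8
10.42 cmd -4.359 act 1.9137 r 53.38 False q [498.75  23.07 121.18] Fr,Ft,Fz 2.5 -0.8 4.9 g 39.8
10.8 cmd -4.559 act 1.7158 r 53.19 False q [509.02  25.43 121.19] Fr,Ft,Fz 3.5 -0.9 5.5 g 39.7
11.18 cmd -4.759 act 1.5165 r 52.95 False q [519.57  25.67 121.2 ] Fr,Ft,Fz 4.9 -1.9 4.7 g 39.7
11.57 cmd -4.959 act 1.3146 r 52.69 False q [530.05  23.77 121.18] Fr,Ft,Fz 5.7 -2.2 4.1 g 39.7
11.95 cmd -5.159 act 1.113 r 52.43 False q [539.87  19.83 121.16] Fr,Ft,Fz 5.5 -0.9 3.2 g 39.6
12.33 cmd -5.359 act 0.9117 r 52.2 False q [548.67  14.07 121.22] Fr,Ft,Fz 4.4 -1.9 3.5 g 39.7
12.62 cmd -5.439 act 0.8425 r 52.06 False q [551.35  11.65 121.17] Fr,Ft,Fz 4.5 -1.2 5.1 g 39.7
12.92 cmd -5.519 act 0.7609 r 51.94 False q [554.31   8.62 121.14] Fr,Ft,Fz 3.5 -0.3 5.4 g 39.7
13.21 cmd -5.599 act 0.6788 r 51.82 False q [557.03   5.33 121.16] Fr,Ft,Fz 2.5 -0.4 5.1 g 39.7
13.5 cmd -5.679 act 0.5964 r 51.72 False q [559.49   1.85 121.18] Fr,Ft,Fz 3.3 -0.2 5.5 g 39.8
13.79 cmd -5.759 act 0.5151 r 51.58 False q [561.59  -1.79 121.15] Fr,Ft,Fz 2.4 -0.0 5.6 g 39.8
14.02 cmd -5.839 act 0.4879 r 51.62 True q [562.29  -3.   121.2 ] Fr,Ft,Fz -0.5 1.5 5.0 g 39.7
[562.4069742   -2.94525351 121.17479876] [-5.03612697 -2.00380159  4.26865724] [-0.37518001  1.15237629  0.02823596]
```

```bash
python3 - <<'E'
from h import *
for a in(-5.90,-5.96,-6.02):
    hit,Ft,q=arc(a,25,wait=.4)
    if abs(Ft)>12: break
# relax towards light contact
arc(-5.85,25,wait=.4)
E
```

```text
15.18 cmd -5.9 act 0.4823 r 51.66 False q [562.47  -3.24 121.11] Fr,Ft,Fz -2.6 14.5 12.7 g 40.8
15.83 cmd -5.85 act 0.485 r 51.67 False q [562.41  -3.11 121.15] Fr,Ft,Fz -2.7 9.1 9.5 g 40.3
```

The hard stop is confirmed: force rises from 9 to 14 N for 0.003 rad. Its zero-load angle is about 0.4895. Next I back off two turns.

```bash
python3 - <<'E'
from h import *
a=0.4895; end=a+4*np.pi; N=52
F=[]
for i in range(1,N):
    hit,Ft,q=arc(a+(end-a)*i/N,45,thr=25,v=i%8==0); F.append(Ft)
    if hit: print("HIT",i);break
else:
    cmd=end
    for k in range(4):
        hit,Ft,q=arc(cmd,20,wait=.5); d=q[:2]-C; e=np.arctan2(d[1],d[0])-.4895
        print("err",e)
        if abs(e)<.006: break
        cmd-=e
    print(cmd)
print(max(F),min(F))
b=imaging.capture("scene");cv2.imwrite("pics/e.png",cv2.resize(b[90:240,170:320],(600,600)))
E
```

```text
19.3 cmd 2.423 act 2.4502 r 53.52 False q [475.47   6.93 121.12] Fr,Ft,Fz 0.9 -0.1 8.4 g 40.2
22.7 cmd 4.356 act -1.9362 r 51.29 False q [498.37 -75.11 121.17] Fr,Ft,Fz -2.1 1.0 5.4 g 40.2
26.1 cmd 6.289 act 0.021 r 51.01 False q [567.7  -26.13 121.19] Fr,Ft,Fz -1.2 1.2 6.4 g 40.2
29.5 cmd 8.223 act 1.9761 r 53.49 False q [495.61  21.96 121.1 ] Fr,Ft,Fz 0.9 1.3 10.8 g 40.3
32.9 cmd 10.156 act -2.4288 r 52.0 False q [477.36 -61.2  121.13] Fr,Ft,Fz -1.1 1.2 7.1 g 40.3
36.3 cmd 12.089 act -0.4655 r 50.56 False q [561.88 -49.89 121.17] Fr,Ft,Fz 1.1 1.3 7.1 g 40.3
38.85 cmd 13.056 act 0.5133 r 51.64 False q [561.69  -1.84 121.17] Fr,Ft,Fz 2.6 -0.1 5.7 g 40.1
err 0.023751133075631314
39.6 cmd 13.032 act 0.496 r 51.62 False q [562.1   -2.63 121.18] Fr,Ft,Fz 3.1 0.8 6.4 g 40.1
err 0.006519618523215254
40.35 cmd 13.026 act 0.4931 r 51.63 False q [562.18  -2.76 121.18] Fr,Ft,Fz 2.9 1.2 7.2 g 40.1
err 0.003612975977526689
13.025599862760325
2.85327649050203 -0.12379666760871218
```

View pics/e.png

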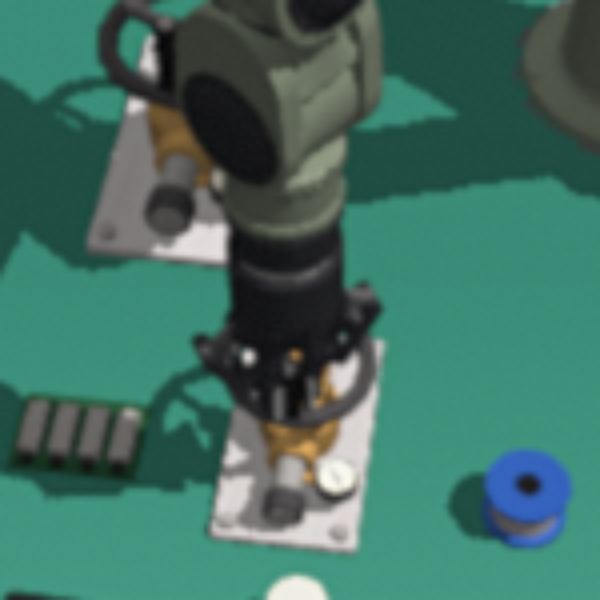

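The handle is still between the fingers at (290,390), above the +x pipe. It is back at the stop angle after two turns, within about 0.2°. The reel and board are where they were.

```bash
python3 - <<'E'
from h import *
bot.dwell(.3);s=bot.get_state();print(s["t"],s["tcp_pos"],s["contact_force"],abs(s["joint_velocities"]).max(),s["gripper_force"])
print(bot.sign_off())
E
```

```text
40.7 [562.14308577  -2.77643335 121.18203326] [0.92614756 1.21593472 6.69043644] 0.0008667409902960236 40.116732716560364
the job is handed in; nothing more can be done
None
```

I closed the smaller non-green valve to its stop and backed it off two full turns (to within about 0.2° by the arm's own position reading); the job was handed in at 40.7 s with the crank handle still gripped and the wheel still.

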